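# Fire the bearing ejector by its trigger under the lip

### The arm

A 6-joint arm with a two-finger parallel gripper is mounted at the origin on the work surface. World frame = base frame: x ahead of the robot, y to its left, z up, the work surface at z = 0. Lengths are in m, angles in rad, forces in N, time in s.
With the tool pointing down it reaches from about 0.3 to 0.875 m from the base axis. Payload 4.2 kg.
Tool frame: the origin (TCP) lies on the centre line of the jaws, within the pads' length; the fingertips stand 8 mm ahead of it and the grasp point (between the pads) lies 11 mm behind it; z points along the fingers, y is the line along which they close (so a half turn about z gives the same grasp; the last joint's range is limited). The gripper opens to 85 mm and grips with 20 to 120 N. Pads are 22 mm wide; open, the fingers measure 114 mm over their backs; the gripper's body (76 mm by 85 mm) begins 54 mm behind the grasp point. The pads swing forward as they close: fully open they stand 13 mm farther back than shut.
Start: joints at [-1.346, 0.32, 1.565, -0, 1.257, -0.02], TCP at [0.139, -0.558, 0.239] pointing down, gripper open.
Joint ranges: [-3.11, 3.11], [-0.84, 2.01], [0.21, 2.61], [-1.34, 4.49], [0.05, 2.63], [-2.56, 2.56]. Speed limits (rad/s): [2.57, 2.57, 3.14, 3.14, 3.14, 3.14].

### API

Orientations are given as [roll, pitch, yaw] about the fixed x, y, z axes, in that order (R = Rz(yaw) Ry(pitch) Rx(roll)).
In Python, from workcell import bot, get_image, get_calibration, finish_job, search_frame gives the robot as it stands.
- The arm moves only by the tool send_rows, never from a script. Its argument "targets" is text: rows parted by semicolons, each of 7 numbers parted by spaces: the finger opening in cm, from 0 to 8.54, then the shift along the tool's x, y, z in cm, then the turn, a rotation vector about the tool's x, y, z in rad. A call has 1 to 12 rows; each row is the pose to reach, as a shift and turn from the pose commanded when the call began, along the tool's axes at that moment; what a row does not reach only later rows make up. A row lasts 1/8 s, in which the tool goes at most 62.5 mm and 10.7 degrees, less where a joint would pass 70% of its speed; a pose out of reach is approached as far as the arm can. A call with a gripper value outside its range is refused whole. The fingers move at their own pace and stop on an object; the grip force is fixed at half the most. Time passes only in rows, so rows that repeat a pose let the fingers close. It gives the time, the measured TCP pose, the force, the opening and the grip force at its end, in the units of the state.
- bot.sense(): the state, without advancing time (a new reading comes with each control period).
- get_image(name): name is "side" or "top" or "wrist"; returns (picture, depth): 480x640x3 uint8, red, green, blue; 480x640 float32, m along the optical axis (not along the pixel's ray), 0 where there is no reading.
- get_calibration(name): a dict with "fx", "fy", "cx", "cy" (pixels), "R" (3x3) and "t" (3): a world point X has camera coordinates R X + t. Camera axes: x right, y down, z forward; pixel columns grow to the right and rows downward; lengths in m; the calibration is good to about 2 mm. A picture is of the moment at which its call begins: read the wrist's pose just before it. get_calibration takes no time and is no camera call; for the wrist camera it gives the pose at the moment of the call.
- finish_job(): hands the job in; it is judged then, once.
Trained networks look in the newest picture that a camera, given by its name, has taken for a name from the list of things; names that differ only in an ending like _2 or _b are one class to them, and where a whole thing is asked for, a point or a joint stands for the part that bears it (a point fixed in the world has none). Each returns a list of dicts, best first, with "p" (0 to 1); they miss things now and then, are a little off and sometimes report something else, mostly with a low value. They report only what shows in the picture. A call takes as long as a camera call. They do not tell look-alikes from the thing itself.
- search_frame(camera, target): "location" ([x, y, z] in m, in world coordinates, good to about 4 mm: the middle of the surface that is visible of it).
The state is a dict: "time_s": time; "qpos": joint angles; "joint_velocities": joint speeds; "effort": joint torques, N m; "tcp_pos": TCP position; "tcp_rot": TCP orientation; "ft_force": force on the tool from outside, world axes, zero at the start; "torque": the same for the moment, N m; "gripper_width": finger opening in m; "finger_force": force on a finger pad.
Only numpy, scipy, OpenCV 4.12 (cv2) and the standard library are available. Lean on these libraries where they do the work, as an engineer would, in place of code of your own. Each camera call takes 0.05 s, during which the arm holds its last target. There are 200 camera calls.

### The job

A red skate wheel stands ready in the nest of the bearing ejector (the grey C-shaped bench press). Push up the steel trigger paddle hidden under the front lip of the ejector's head, from below and fully home, then leave it up and take the arm away. Leave the same paddle under the broad hood of the bench light alone, and do not shift the wheel in the nest.

Things in the scene. Friction and masses are not known exactly. Their poses are not given: they have to be found in the camera images.
- ejector: Grey C-frame bench press, fixed. Origin at bench level, 79 mm behind the paddle's mid-plane; x from its front (robot side) into it, z up. Base 170x110; one 44 mm square column at x=+66 mm; from it a 40 mm wide arm (top 244 mm high) to a front lip plate 100 wide, 44 deep, from 220 to 228 mm high: a T from above. Lip front at x=-90 mm, two 3 mm high screw heads over the paddle. 16 mm ram at x=-5 mm.
- trigger_bar (a point): Lowest point, mid-width, of the ejector's steel trigger paddle; rises with it; axes as the ejector's. A blade 60 mm wide (y), 6 thick, with a round 12 mm bar along its foot, hanging 34 mm below the lip (186 mm above the bench when down), mid-plane 11 mm behind the lip's front edge. Shut fingers tilted 45 degrees (forward and down) fit under the bar in front of the lip and lift it with their upper side.
- trigger (a joint): Travel of the ejector's trigger paddle, m: 0 to 0.002 at the start, grows as it is pushed straight up, 0.012 is fully home against its stop. It takes about 4 to 6 N and stays where it is left, no spring. As it rises the ram goes down into the wheel's bore.
- light: Bench light, fixed, left or right of the ejector. Broad flat bare-aluminium hood 230 mm wide (y), 170 deep (x), from 220 to 228 mm high, low ribs on top, on two round posts at its back. Origin at bench level; x from its front (robot side) into it; hood front edge at x=-90 mm. A paddle just like the ejector's hangs under its front lip at x=-79 mm, y=0: not to be pressed.
- light_switch (a joint): Travel of the bench light's paddle, m: 0 down (off), 0.012 up (on). To be left down.
- wheel_mid (a point): Centre of the red hard-plastic skate wheel (52 mm across, 32 mm high, 22 mm bore upright) that stands in the nest on the ejector's base, 74 mm behind the paddle; its top is 52 mm above the bench. To be left there.
Mind the look-alikes: they are no part of the job. There is more than one size of the ejector; the job needs the middle-sized.

How it is judged:
By the outcome, as a careful person would: the job done as asked, in the order asked, and still so for the second after the job is handed in, with the robot touching nothing.
It also fails if it takes over 35 s, if anything falls off the work surface, if the arm or the gripper's body presses on something with over 40 N, if the wrist force passes 120 N, or if a joint passes its speed limit or range.

## Working session

There is one attempt and no reset: what is moved stays moved. The work goes in short steps, Python scripts to look and compute and a tool call to move; the robot and the scene stay as the last step left them, time stands still between calls to the robot, and variables do not carry over. Pictures are saved under pics/ and viewed, at most 10 in all, crops included, and the job is handed in when it is done.

Besides the shell and the picture viewer there is one more tool, called after "Request:" as name(argument=value, ...) on one line, values as JSON. send_rows: Moves the arm, as the interface text tells. Its arguments: {"type":"object","properties":{"targets":{"type":"string"}},"required":["targets"]}

```bash
mkdir -p pics; python3 - <<'E'
from workcell import *
import cv2,numpy as np
s=bot.sense();print(s['time_s'],s['tcp_pos'],s['tcp_rot'])
for n in('side','top'):
    p,d=get_image(n);cv2.imwrite(f'pics/{n}0.png',p[:,:,::-1]);np.savez(f'{n}0.npz',d=d,**get_calibration(n))
    c=get_calibration(n)
    for t in('ejector','trigger_bar','light','wheel_mid'):
        for r in search_frame(n,t):
            X=np.array(r['location']);q=c['R']@X+c['t'];print(n,t,round(r['p'],2),X.round(3),[round(c['fx']*q[0]/q[2]+c['cx']),round(c['fy']*q[1]/q[2]+c['cy'])])
E
```

```text
0.0 [ 0.1392487  -0.55741053  0.23849838] [-3.13986317e+00 -6.59256023e-07  2.44840582e-01]
side ejector 0.93 [0.726 0.413 0.085] [153, 337]
side ejector 0.82 [0.731 0.232 0.15 ] [194, 259]
side ejector 0.71 [0.224 0.278 0.164] [425, 314]
side trigger_bar 0.59 [0.669 0.412 0.149] [174, 317]
side trigger_bar 0.52 [0.651 0.239 0.199] [223, 248]
side trigger_bar 0.43 [0.119 0.319 0.258] [493, 297]
side light 0.86 [ 0.745 -0.185  0.224] [262, 156]
top ejector 0.97 [0.207 0.251 0.307] [221, 392]
top ejector 0.95 [0.717 0.211 0.226] [259, 116]
top ejector 0.55 [0.721 0.396 0.116] [179, 128]
top light 0.73 [ 0.724 -0.196  0.226] [469, 116]
top light 0.52 [0.714 0.212 0.227] [258, 117]
top wheel_mid 0.55 [0.746 0.211 0.05 ] [269, 127]
```

View pics/side0.png

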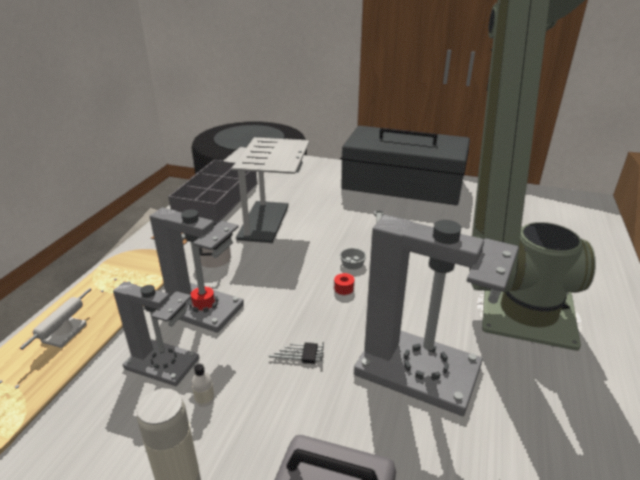

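View pics/top0.png

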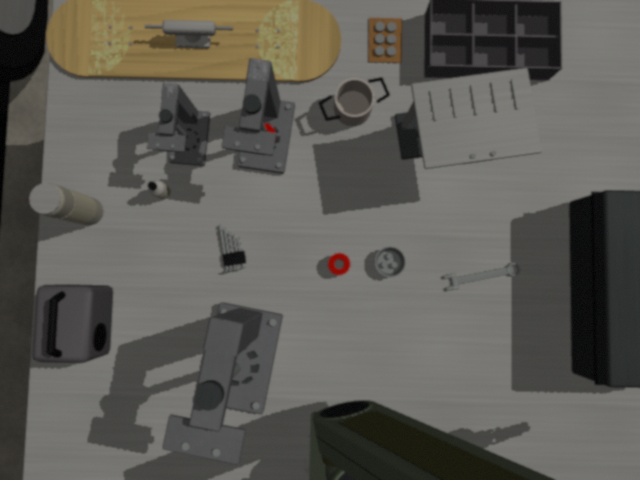

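Candidates: large ejector at top (205,385), empty nest and 0.3 m high; middle one at top (258,120), with the red wheel and a lip about 0.226 high; small one at top (175,130), about 0.15 high; light at top (475,118). I choose the middle one. Next I measure its lip and make the close crop.

```bash
python3 - <<'E'
import cv2,numpy as np
z=np.load('top0.npz');d=z['d'];v,u=np.mgrid[:480,:640]
P=np.stack([(u-z['cx'])/z['fx']*d,(v-z['cy'])/z['fy']*d,d],-1)
W=(P-z['t'])@z['R']
m=(W[...,2]>.21)&(W[...,2]<.26)&(W[...,0]>.55)&(W[...,0]<.9)&(W[...,1]>.12)&(W[...,1]<.32)
lip=m&(W[...,2]<.235)
print(m.sum(),lip.sum(),np.histogram(W[m][:,2],bins=np.arange(.21,.262,.004)))
p=W[lip];print(p.min(0),p.max(0),p.mean(0))
r=cv2.minAreaRect(p[:,:2].astype(np.float32));print(r,cv2.boxPoints(r))
a=W[m&(W[...,2]>.238)];c=cv2.minAreaRect(a[:,:2].astype(np.float32));print('arm',c)
print('lip rows',[(y,W[y,(lip[y])][:,0].mean().round(4) if lip[y].any() else 0,lip[y].sum()) for y in range(105,165,3)])
im=cv2.imread('pics/top0.png')[40:200,130:330].copy()
ov=im.copy();ov[lip[40:200,130:330]]=(0,255,0)
s=cv2.imread('pics/side0.png')[190:350,110:260]
cv2.imwrite('pics/crop.png',np.hstack([cv2.resize(im,None,fx=2,fy=2),cv2.resize(s,(300,320))]))
cv2.imwrite('pics/ov.png',ov)
E
```

```text
2633 1261 (array([  6,   8,  17,  50, 688, 472,  50,  66, 712, 481,  17,  18,  48]), array([0.21 , 0.214, 0.218, 0.222, 0.226, 0.23 , 0.234, 0.238, 0.242,
       0.246, 0.25 , 0.254, 0.258, 0.262]))
[0.63899867 0.17870539 0.21046125] [0.81563805 0.28246368 0.2349611 ] [0.67318235 0.22785736 0.22925614]
((0.7316148281097412, 0.22268465161323547), (0.10093911737203598, 0.1750645786523819), 82.8648681640625) [[0.6384916  0.18347831]
 [0.8122005  0.16173355]
 [0.8247381  0.261891  ]
 [0.65102917 0.28363574]]
arm ((0.7530412673950195, 0.2199815809726715), (0.04509027674794197, 0.13819146156311035), 82.46571350097656)
lip rows [(105, np.float64(0.7357), np.int64(1)), (108, np.float64(0.7288), np.int64(1)), (111, np.float64(0.7233), np.int64(1)), (114, np.float64(0.7193), np.int64(1)), (117, np.float64(0.7124), np.int64(1)), (120, np.float64(0.7094), np.int64(1)), (123, np.float64(0.701), np.int64(1)), (126, np.float64(0.6942), np.int64(7)), (129, np.float64(0.6879), np.int64(21)), (132, np.float64(0.6827), np.int64(45)), (135, np.float64(0.677), np.int64(52)), (138, np.float64(0.6711), np.int64(52)), (141, np.float64(0.6651), np.int64(52)), (144, np.float64(0.6591), np.int64(51)), (147, np.float64(0.6534), np.int64(53)), (150, np.float64(0.6479), np.int64(38)), (153, np.float64(0.6427), np.int64(18)), (156, 0, np.int64(0)), (159, 0, np.int64(0)), (162, 0, np.int64(0))]
```

View pics/crop.png

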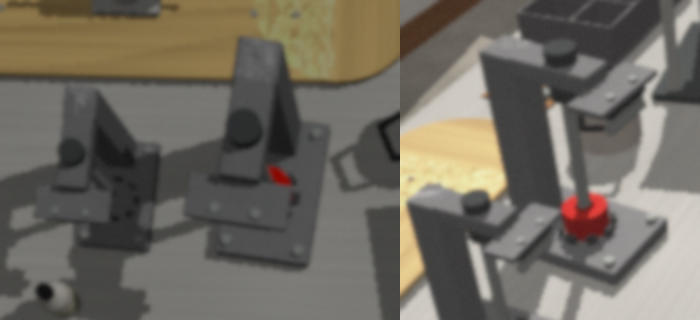

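The crop confirms the choice: the middle ejector, with the red wheel under its ram (crop 585,215), and its lip plate at crop (238,203). Lip front mid is about (0.645, 0.2336) and yaw about -7.2°; the lip is 101 mm wide, as given.

```bash
cat > h.py <<'E'
from workcell import *
import numpy as np
from scipy.spatial.transform import Rotation as Ro
YAW=-np.deg2rad(7.2); xe=np.array([np.cos(YAW),np.sin(YAW),0]); ye=np.array([-xe[1],xe[0],0]); ez=np.array([0,0,1.])
BAR=np.array([.6448,.2336,0])+.011*xe+.192*ez   # bar centre
def tilted():
    z=(xe-ez)/2**.5; return Ro.from_matrix(np.c_[np.cross(ye,z),ye,z])
def at(s,n,back=0): # TCP for bar at axis coords s,n
    a=(xe-ez)/2**.5; m=(xe+ez)/2**.5
    return BAR+a*s+m*n-back*xe
def down(yaw): return Ro.from_euler('xyz',[np.pi,0,yaw])
def go(p,R,st=None):
    if st is None:
        s=bot.sense(); st=(np.array(s['tcp_pos']),Ro.from_euler('xyz',s['tcp_rot']))
    print('shift cm',(st[1].inv().apply(p-st[0])*100).round(2),'turn',(st[1].inv()*R).as_rotvec().round(3))
    return p,R
E
python3 - <<'E'
from h import *
print(BAR)
a=go(np.array([.42,-.3,.35]),down(1.6))
b=go(np.array([.50,.20,.33]),tilted(),a)
print(at(.007,-.025,.08)); go(at(.007,-.025,.08),tilted(),b)
z=np.load('top0.npz');d=z['d'];v,u=np.mgrid[:480,:640]
W=(np.stack([(u-z['cx'])/z['fx']*d,(v-z['cy'])/z['fy']*d,d],-1)-z['t'])@z['R']
m=(W[...,2]>.1)&(W[...,0]<.5)&(W[...,0]>.05)&(W[...,1]>.1)&(W[...,1]<.45)&(d>0)
p=W[m];print(p.min(0),p.max(0)); i=np.argmin(np.arctan2(p[:,1],p[:,0]));print(p[i]); i=p[:,0].argmax();print(p[i])
E
```

```text
[0.65571326 0.23222133 0.192     ]
shift cm [ 33.48 -18.22 -11.07] turn [ 0.    -0.    -1.355]
shift cm [49.75  9.46  2.  ] turn [-0.554 -0.647 -1.337]
[0.56371653 0.24384322 0.16937258]
shift cm [ 7.28  5.15 15.44] turn [0. 0. 0.]
[0.08882626 0.21033862 0.10011888] [0.33634158 0.34906139 0.35142792]
[0.3261585  0.21593697 0.20265926]
[0.33634158 0.26872428 0.1676521 ]
```

Request:
send_rows(targets="0 0 0 -11 0 0 0; 0 0 0 -11 0 0 0; 0 33.5 -18.2 -11 0 0 -1.355; 0 33.5 -18.2 -11 0 0 -1.355; 0 33.5 -18.2 -11 0 0 -1.355; 0 33.5 -18.2 -11 0 0 -1.355; 0 33.5 -18.2 -11 0 0 -1.355; 0 33.5 -18.2 -11 0 0 -1.355; 0 33.5 -18.2 -11 0 0 -1.355; 0 33.5 -18.2 -11 0 0 -1.355; 0 33.5 -18.2 -11 0 0 -1.355; 0 33.5 -18.2 -11 0 0 -1.355")

```text
time_s: 2.0
tcp_pos: [0.4201, -0.3002, 0.3494]
tcp_rot: [3.141, 0.0, 1.599]
ft_force: [0.3, -0.5, -0.7]
gripper_width: 0.0001
finger_force: 0.0
```

```bash
python3 - <<'E'
from h import *
s=bot.sense();print(s['time_s'],s['tcp_pos'],s['tcp_rot'],s['qpos'],s['ft_force'],s['gripper_width'])
go(np.array([.50,.20,.33]),tilted())
E
```

```text
2.0 [ 0.4201106  -0.30022868  0.34937873] [3.14145861e+00 1.78764722e-04 1.59879169e+00] [-6.42724289e-01  1.75344034e-01  1.48731577e+00 -5.69657652e-05
  1.47871673e+00 -6.70714428e-01] [ 0.29789969 -0.54680677 -0.74645298] 0.00012602660078983198
shift cm [49.78  9.39  1.93] turn [-0.554 -0.647 -1.338]
```

Request:
send_rows(targets="0 49.8 9.4 1.9 -0.554 -0.647 -1.338; 0 49.8 9.4 1.9 -0.554 -0.647 -1.338; 0 49.8 9.4 1.9 -0.554 -0.647 -1.338; 0 49.8 9.4 1.9 -0.554 -0.647 -1.338; 0 49.8 9.4 1.9 -0.554 -0.647 -1.338; 0 49.8 9.4 1.9 -0.554 -0.647 -1.338; 0 49.8 9.4 1.9 -0.554 -0.647 -1.338; 0 49.8 9.4 1.9 -0.554 -0.647 -1.338; 0 49.8 9.4 1.9 -0.554 -0.647 -1.338; 0 49.8 9.4 1.9 -0.554 -0.647 -1.338; 0 49.8 9.4 1.9 -0.554 -0.647 -1.338; 0 49.8 9.4 1.9 -0.554 -0.647 -1.338")

```text
time_s: 3.5
tcp_pos: [0.5002, 0.1995, 0.3309]
tcp_rot: [3.14, 0.786, 3.013]
ft_force: [0.7, 0.1, -0.1]
gripper_width: -0.0001
finger_force: 0.0
```

```bash
python3 - <<'E'
from h import *
import cv2
s=bot.sense();print(s['time_s'],s['tcp_pos'],s['tcp_rot'],tilted().as_euler('xyz'),np.round(s['qpos'],3),s['ft_force'])
go(at(.007,-.025,.05),tilted())
a,_=get_image('side');b,d=get_image('wrist');c=get_calibration('wrist')
v,u=np.mgrid[:480,:640]
W=(np.stack([(u-c['cx'])/c['fx']*d,(v-c['cy'])/c['fy']*d,d],-1)-c['t'])@c['R']
m=(d>0)&(W[...,2]>.222)&(W[...,2]<.234)&(W[...,0]>.6)&(W[...,0]<.72)&(W[...,1]>.15)&(W[...,1]<.32)
p=W[m].astype(np.float32);print(m.sum());
if m.sum()>50: print(np.median(p,0),cv2.boxPoints(cv2.minAreaRect(p[:,:2])))
for r in search_frame('wrist','trigger_bar'):print(r)
cv2.imwrite('pics/w2.png',np.vstack([np.hstack([a,b])])[:,:,::-1][:, :, :]);im=cv2.imread('pics/w2.png');cv2.imwrite('pics/w2s.png',cv2.resize(im,(800,300)))
E
```

```text
3.5 [0.50021208 0.19946723 0.33087546] [3.14039865 0.78580682 3.01293529] [-3.14159265  0.78539816  3.01592895] [ 0.646 -0.023  1.984 -0.819  0.742 -0.298] [ 0.6567267   0.05841869 -0.13896184]
shift cm [ 5.26  5.2  17.6 ] turn [-0.001  0.    -0.002]
3602Traceback (most recent call last):
  File "<stdin>", line 10, in <module>
cv2.error: OpenCV(4.12.0) /io/opencv/modules/imgproc/src/convhull.cpp:143: error: (-215:Assertion failed) total >= 0 && (depth == CV_32F || depth == CV_32S) in function 'convexHull'
```

```bash
python3 - <<'E'
from h import *
import cv2
a,_=get_image('side');b,d=get_image('wrist');c=get_calibration('wrist')
v,u=np.mgrid[:480,:640]
W=(np.stack([(u-c['cx'])/c['fx']*d,(v-c['cy'])/c['fy']*d,d],-1)-c['t'])@c['R']
m=(d>0)&(W[...,2]>.222)&(W[...,2]<.234)&(W[...,0]>.6)&(W[...,0]<.72)&(W[...,1]>.15)&(W[...,1]<.32)
p=W[m];print(np.median(p,0),cv2.boxPoints(cv2.minAreaRect(np.ascontiguousarray(p[:,:2],dtype=np.float32))))
for r in search_frame('wrist','trigger_bar'):print(r)
cv2.imwrite('pics/w2s.png',cv2.resize(np.hstack([a,b])[:,:,::-1],(800,300)))
E
```

```text
[0.65817783 0.22989994 0.22766627] [[0.6348601  0.18431178]
 [0.713193   0.1729429 ]
 [0.72747105 0.27132073]
 [0.64913815 0.2826896 ]]
{'location': [0.6642, 0.4039, 0.1513], 'p': 0.83}
{'location': [0.652, 0.2318, 0.1941], 'p': 0.7}
```

View pics/w2s.png

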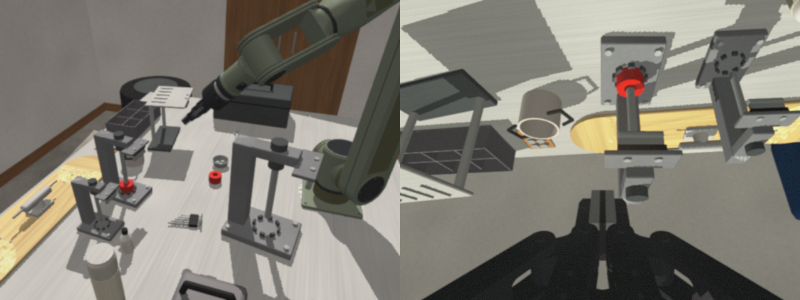

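The wrist picture shows the middle ejector's lip at (640,158), with its paddle under it and the wheel at (630,82); this agrees with the top camera to about 3 mm. In the side picture the arm is clear of the large ejector. I now go down in front of the lip.

Request:
send_rows(targets="0 5.3 5.2 17.6 0 0 0; 0 5.3 5.2 17.6 0 0 0; 0 5.3 5.2 17.6 0 0 0; 0 5.3 5.2 17.6 0 0 0; 0 5.3 5.2 17.6 0 0 0; 0 5.3 5.2 17.6 0 0 0")

```text
time_s: 4.5
tcp_pos: [0.5927, 0.2413, 0.1713]
tcp_rot: [3.138, 0.789, 3.014]
ft_force: [0.1, -0.0, -0.5]
gripper_width: 0.0
finger_force: 0.0
```

```bash
python3 - <<'E'
from h import *
import cv2
s=bot.sense();print(s['time_s'],s['tcp_pos'],s['tcp_rot'],at(.007,-.025,.05),np.round(s['qpos'],3),s['ft_force'])
go(at(.007,-.025,0),tilted())
a,_=get_image('side');b,d=get_image('wrist');
for r in search_frame('wrist','trigger_bar')+search_frame('side','trigger_bar'):print(r)
cv2.imwrite('pics/w3s.png',np.hstack([cv2.resize(a[170:370,60:360],(450,300)),cv2.resize(b,(350,300))])[:,:,::-1])
E
```

```text
4.5 [0.59269628 0.24130015 0.17127132] [3.13783829 0.788789   3.01361122] [0.59347997 0.24008323 0.16937258] [ 0.597  0.315  2.042 -1.319  0.504  0.272] [ 0.1453052  -0.02491344 -0.51358242]
shift cm [-3.45 -0.11  3.75] turn [ 0.002  0.003 -0.002]
{'location': [0.6532, 0.2336, 0.2003], 'p': 0.86}
{'location': [0.6626, 0.3872, 0.1515], 'p': 0.67}
{'location': [0.1178, 0.3194, 0.26], 'p': 0.7}
{'location': [0.648, 0.2395, 0.1984], 'p': 0.67}
{'location': [0.6661, 0.4135, 0.1503], 'p': 0.44}
```

View pics/w3s.png

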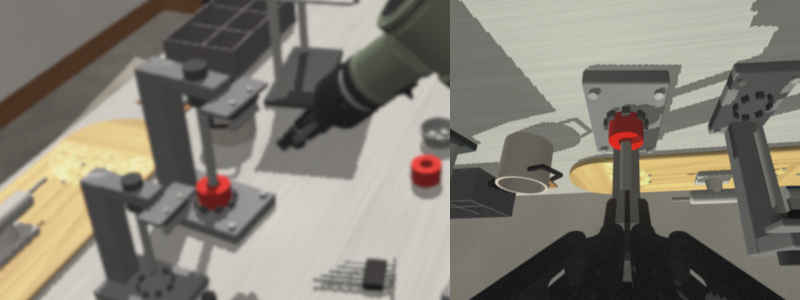

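Fingers are in front of the paddle at crop (290,140), with the bar seen at (0.653,0.234). Joint 4 is close to its limit (-1.32 of -1.34), so I use a slightly steeper tilt of 49°.

```bash
cat >> h.py <<'E'
T=np.deg2rad(49); A=xe*np.cos(T)-ez*np.sin(T); N=xe*np.sin(T)+ez*np.cos(T)
def tilted(): return Ro.from_matrix(np.c_[np.cross(ye,A),ye,A])
def at(s,n,back=0): return BAR+A*s+N*n-back*xe
E
python3 - <<'E'
from h import *
print(at(.007,-.025,.05),at(.007,-.025))
a=go(at(.007,-.025,.05),tilted()); go(at(.007,-.025,.0),tilted())
E
```

```text
[0.59194477 0.24027717 0.17031556] [0.6415505  0.23401051 0.17031556]
shift cm [ 0.04 -0.1  -0.02] turn [ 0.002  0.072 -0.001]
shift cm [-3.49 -0.1   3.52] turn [ 0.002  0.072 -0.001]
```

Request:
send_rows(targets="0 0 -0.1 0 0 0.072 0; 0 0 -0.1 0 0 0.072 0; 0 -1 -0.1 1 0 0.072 0; 0 -2 -0.1 2 0 0.072 0; 0 -3 -0.1 3 0 0.072 0; 0 -3.5 -0.1 3.5 0 0.072 0; 0 -3.5 -0.1 3.5 0 0.072 0; 0 -3.5 -0.1 3.5 0 0.072 0")

```text
time_s: 5.7
tcp_pos: [0.6413, 0.2338, 0.168]
tcp_rot: [-3.141, 0.713, 3.017]
ft_force: [-0.3, -0.4, -0.6]
gripper_width: -0.0
finger_force: 0.0
```

```bash
python3 - <<'E'
from h import *
import cv2
s=bot.sense();print(s['time_s'],s['tcp_pos'],s['tcp_rot'],np.round(s['qpos'],3),s['ft_force'])
go(np.array(s['tcp_pos'])+.01*ez,tilted())
a,_=get_image('side')
cv2.imwrite('pics/w4.png',cv2.resize(a[190:330,130:290],(640,560))[:,:,::-1])
E
```

```text
5.7 [0.64126859 0.23384312 0.1680373 ] [-3.14090831  0.71284388  3.01674865] [ 0.51   0.364  1.916 -1.033  0.469 -0.081] [-0.2729948  -0.4468316  -0.56543755]
shift cm [-0.65 -0.   -0.76] turn [-0.    -0.003  0.001]
```

View pics/w4.png

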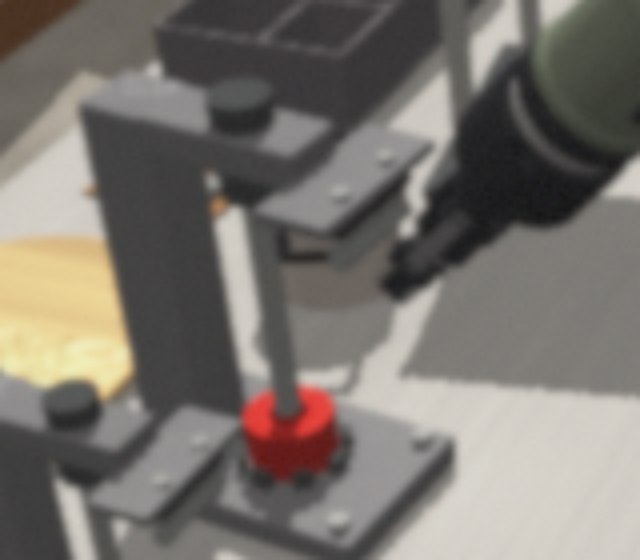

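```bash
python3 - <<'E'
from h import *
c=get_calibration('side');s=bot.sense();t=np.array(s['tcp_pos'])
for n,X in dict(tip=t+.008*A,bar=BAR-.006*ez,barL=BAR+.03*ye-.006*ez,barR=BAR-.03*ye-.006*ez,lipL=BAR-.011*xe+.05*ye+.036*ez,lipR=BAR-.011*xe-.05*ye+.036*ez).items():
    q=c['R']@X+c['t'];print(n,round((c['fx']*q[0]/q[2]+c['cx']-130)*4),round((c['fy']*q[1]/q[2]+c['cy']-190)*4))
E
```

```text
tip 392 287
bar 373 245
barL 340 274
barR 405 217
lipL 325 229
lipR 436 137
```

Request:
send_rows(targets="0 -0.33 0 -0.38 0 0 0; 0 -0.65 0 -0.76 0 0 0; 0 -0.78 0 -0.91 0 0 0; 0 -0.91 0 -1.06 0 0 0; 0 -1.04 0 -1.22 0 0 0; 0 -1.17 0 -1.37 0 0 0; 0 -1.17 0 -1.37 0 0 0")

```text
time_s: 6.62
tcp_pos: [0.6408, 0.2337, 0.1856]
tcp_rot: [-3.14, 0.712, 3.017]
ft_force: [-1.9, 0.4, -1.9]
gripper_width: 0.0002
finger_force: 1.4
```

Request:
send_rows(targets="0 -0.07 0 -0.08 0 0 0; 0 -0.13 0 -0.15 0 0 0; 0 -0.2 0 -0.23 0 0 0; 0 -0.26 0 -0.3 0 0 0; 0 -0.26 0 -0.3 0 0 0")

```text
time_s: 7.25
tcp_pos: [0.6409, 0.2337, 0.19]
tcp_rot: [-3.141, 0.712, 3.016]
ft_force: [-6.4, 0.4, -3.8]
gripper_width: 0.0001
finger_force: 3.2
```

Request:
send_rows(targets="0 -0.07 0 -0.08 0 0 0; 0 -0.13 0 -0.15 0 0 0; 0 -0.2 0 -0.23 0 0 0; 0 -0.26 0 -0.3 0 0 0; 0 -0.26 0 -0.3 0 0 0")

```text
time_s: 7.88
tcp_pos: [0.641, 0.2337, 0.194]
tcp_rot: [-3.141, 0.713, 3.016]
ft_force: [-5.8, 0.9, -3.6]
gripper_width: -0.0001
finger_force: 3.3
```

```bash
python3 - <<'E'
from h import *
import cv2
s=bot.sense();print(s['tcp_pos'],s['ft_force'],s['torque'],np.round(s['qpos'],3))
a,_=get_image('side')
cv2.imwrite('pics/w5.png',cv2.resize(a[190:330,130:290],(640,560))[:,:,::-1])
E
```

```text
[0.64096348 0.23374563 0.19401076] [-5.80873051  0.94849752 -3.58946384] [ 0.18220733  1.44120785 -0.01209493] [ 0.51   0.331  1.885 -0.933  0.505 -0.193]
```

View pics/w5.png

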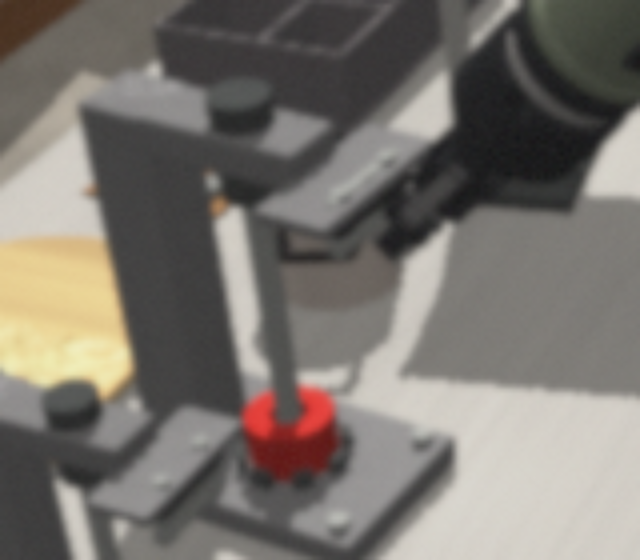

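The bar now sits lower behind the lip at (345,245), lifted with the fingertips under it at (395,240). The force is steady at about 4–6 N, so it is moving but not home; I carry on to the stop.

Request:
send_rows(targets="0 -0.07 0 -0.08 0 0 0; 0 -0.13 0 -0.15 0 0 0; 0 -0.13 0 -0.15 0 0 0")

```text
time_s: 8.3
tcp_pos: [0.641, 0.2337, 0.1961]
tcp_rot: [-3.141, 0.713, 3.016]
ft_force: [-5.6, 0.5, -4.3]
gripper_width: -0.0003
finger_force: 3.3
```

Request:
send_rows(targets="0 -0.07 0 -0.08 0 0 0; 0 -0.13 0 -0.15 0 0 0; 0 -0.13 0 -0.15 0 0 0")

```text
time_s: 8.68
tcp_pos: [0.6407, 0.2337, 0.1969]
tcp_rot: [-3.14, 0.711, 3.017]
ft_force: [-3.6, 0.4, -9.8]
gripper_width: 0.0002
finger_force: 4.7
```

Request:
send_rows(targets="0 -0.05 0 -0.06 0 0 0; 0 -0.1 0 -0.12 0 0 0; 0 -0.1 0 -0.12 0 0 0")

```text
time_s: 9.05
tcp_pos: [0.6402, 0.2335, 0.1982]
tcp_rot: [-3.14, 0.71, 3.017]
ft_force: [-6.5, 0.4, -10.7]
gripper_width: -0.0001
finger_force: 5.7
```

Request:
send_rows(targets="0 -0.07 0 -0.08 0 0 0; 0 -0.13 0 -0.15 0 0 0; 0 -0.13 0 -0.15 0 0 0")

```text
time_s: 9.43
tcp_pos: [0.6396, 0.2333, 0.1999]
tcp_rot: [-3.139, 0.709, 3.016]
ft_force: [-9.2, 2.1, -9.5]
gripper_width: 0.0001
finger_force: 5.7
```

Request:
send_rows(targets="0 -0.07 0 -0.08 0 0 0; 0 -0.13 0 -0.15 0 0 0; 0 -0.13 0 -0.15 0 0 0")

```text
time_s: 9.8
tcp_pos: [0.6393, 0.2334, 0.2024]
tcp_rot: [-3.139, 0.71, 3.016]
ft_force: [-13.3, 1.2, -7.6]
gripper_width: -0.0
finger_force: 6.2
```

```bash
python3 - <<'E'
from h import *
import cv2
s=bot.sense();print(s['tcp_pos'],s['ft_force'],at(.007,-.017))
a,_=get_image('side')
c=get_calibration('side')
for dz in (0,.012):
  for y in(-.03,.03):
    X=BAR+y*ye+(dz-.006)*ez;q=c['R']@X+c['t'];print(dz,y,round((c['fx']*q[0]/q[2]+c['cx']-180)*8),round((c['fy']*q[1]/q[2]+c['cy']-210)*8))
cv2.imwrite('pics/w6.png',cv2.resize(a[210:280,180:270],(720,560),interpolation=cv2.INTER_CUBIC)[:,:,::-1])
E
```

```text
[0.63930678 0.23335125 0.20237347] [-13.31025988   1.17374171  -7.62462768] [0.64754057 0.23325379 0.17556403]
0 -0.03 409 275
0 0.03 279 388
0.012 -0.03 405 237
0.012 0.03 274 349
```

View pics/w6.png

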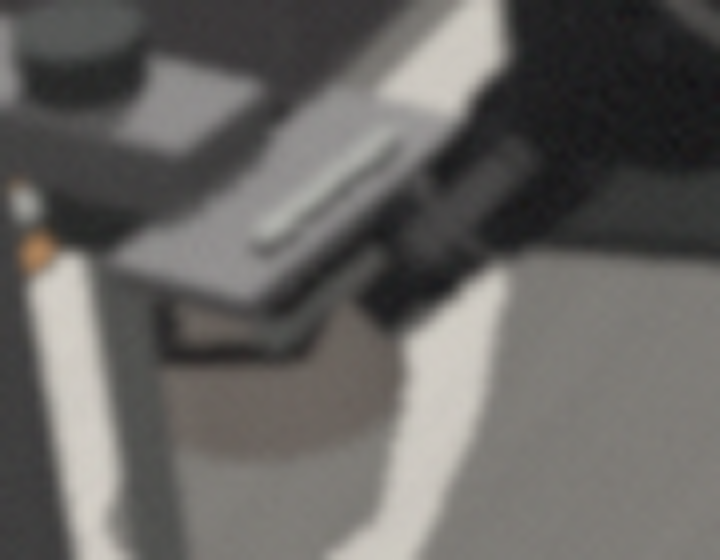

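The bar's left end is at (277,350), which matches the pixel predicted for 12 mm of travel (274,349), against (279,388) when down. The blade top also shows above the lip. More pushing only slides the fingers, so the paddle is home. I withdraw down, then back, then up.

Request:
send_rows(targets="0 0.65 0 0.76 0 0 0; 0 1.95 0 2.28 0 0 0; 0 1.95 0 2.28 0 0 0; 0 4.2 0 0.3 0 0 0; 0 6.5 0 -1.7 0 0 0; 0 8 0 -3 0 0 0; 0 8 0 -3 0 0 0; 0 4 0 -8 0 0 0; 0 -0.4 0 -12.8 0 0 0; 0 -0.4 0 -12.8 0 0 0; 0 -0.4 0 -12.8 0 0 0; 0 -0.4 0 -12.8 0 0 0")

```text
time_s: 11.35
tcp_pos: [0.5613, 0.2435, 0.3017]
tcp_rot: [-3.139, 0.712, 3.018]
ft_force: [0.0, -0.4, 0.5]
gripper_width: 0.0001
finger_force: 0.0
```

```bash
python3 - <<'E'
from h import *
import cv2
s=bot.sense();print(s['time_s'],s['tcp_pos'],s['ft_force'])
a,_=get_image('side');b,_=get_image('wrist')
for r in search_frame('top','wheel_mid')+search_frame('wrist','trigger_bar'):print(r)
c=get_calibration('side')
for dz in (0,.012):
  for y in(-.03,.03):
    X=BAR+y*ye+(dz-.006)*ez;q=c['R']@X+c['t'];print(dz,y,round((c['fx']*q[0]/q[2]+c['cx']-150)*5),round((c['fy']*q[1]/q[2]+c['cy']-205)*5))
cv2.imwrite('pics/w7.png',cv2.resize(a[205:325,150:270],(600,600),interpolation=cv2.INTER_CUBIC)[:,:,::-1])
E
```

```text
11.35 [0.56129768 0.24353881 0.3017306 ] [ 0.00880622 -0.36603517  0.48054824]
{'location': [0.7456, 0.2113, 0.0495], 'p': 0.55}
{'location': [0.6615, 0.4041, 0.1513], 'p': 0.83}
{'location': [0.6548, 0.2345, 0.1961], 'p': 0.55}
0 -0.03 406 197
0 0.03 325 268
0.012 -0.03 403 173
0.012 0.03 321 243
```

View pics/w7.png

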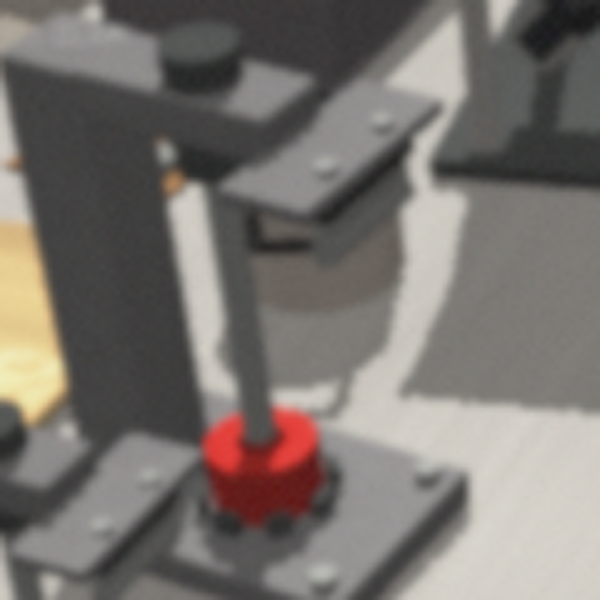

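The withdrawal failed: the bar end is at (325,265) again, which is the "down" prediction (325,268). The over-pushed fingers pressed on the bar's front and dragged it down as they left. The wheel is unmoved. I go in again a little deeper, lift only to the stop, and leave straight back, where any drag acts upward.

```bash
python3 - <<'E'
from h import *
a=go(at(.011,-.025,.05),tilted());go(at(.011,-.025,.0),tilted());print(at(.011,-.025))
go(at(.011,-.025,.0)+.01*ez,tilted(),(at(.011,-.025),tilted()))
go(at(.011,-.025,.01),tilted(),(at(.011,-.025),tilted()))
E
```

```text
shift cm [ 6.24  0.05 12.38] turn [-0.001 -0.004  0.002]
shift cm [ 2.46  0.05 15.65] turn [-0.001 -0.004  0.002]
[0.64415404 0.2336816  0.16729672]
shift cm [-0.66  0.   -0.75] turn [0. 0. 0.]
shift cm [ 0.75  0.   -0.66] turn [0. 0. 0.]
```

Request:
send_rows(targets="0 6.2 0 12.4 0 0 0; 0 6.2 0 12.4 0 0 0; 0 6.2 0 12.4 0 0 0; 0 6.2 0 12.4 0 0 0; 0 6.2 0 12.4 0 0 0; 0 5 0 13.4 0 0 0; 0 3.7 0 14.6 0 0 0; 0 2.5 0 15.6 0 0 0; 0 2.5 0 15.6 0 0 0; 0 1.85 0 14.85 0 0 0; 0 1.85 0 14.85 0 0 0")

```text
time_s: 12.92
tcp_pos: [0.6439, 0.2338, 0.1799]
tcp_rot: [3.14, 0.715, 3.015]
ft_force: [0.1, 0.1, -0.0]
gripper_width: 0.0006
finger_force: 0.0
```

Request:
send_rows(targets="0 -0.13 0 -0.15 0 0 0; 0 -0.26 0 -0.3 0 0 0; 0 -0.4 0 -0.45 0 0 0; 0 -0.53 0 -0.6 0 0 0; 0 -0.66 0 -0.75 0 0 0; 0 -0.66 0 -0.75 0 0 0")

```text
time_s: 13.68
tcp_pos: [0.6431, 0.2335, 0.1882]
tcp_rot: [-3.141, 0.712, 3.016]
ft_force: [-5.0, 0.3, -3.0]
gripper_width: 0.0002
finger_force: 3.3
```

Request:
send_rows(targets="0 -0.13 0 -0.15 0 0 0; 0 -0.26 0 -0.3 0 0 0; 0 -0.33 0 -0.38 0 0 0; 0 -0.33 0 -0.38 0 0 0")

```text
time_s: 14.18
tcp_pos: [0.6431, 0.2335, 0.1933]
tcp_rot: [-3.141, 0.712, 3.016]
ft_force: [-6.1, 0.8, -2.2]
gripper_width: 0.0001
finger_force: 3.4
```

Request:
send_rows(targets="0 -0.07 0 -0.08 0 0 0; 0 -0.07 0 -0.08 0 0 0")

```text
time_s: 14.42
tcp_pos: [0.6431, 0.2335, 0.194]
tcp_rot: [-3.141, 0.711, 3.017]
ft_force: [-6.5, 1.5, -4.7]
gripper_width: 0.0001
finger_force: 3.8
```

Request:
send_rows(targets="0 -0.07 0 -0.08 0 0 0; 0 -0.07 0 -0.08 0 0 0")

```text
time_s: 14.68
tcp_pos: [0.643, 0.2334, 0.1942]
tcp_rot: [-3.14, 0.71, 3.017]
ft_force: [-5.3, 2.5, -10.8]
gripper_width: 0.0002
finger_force: 5.1
```

Request:
send_rows(targets="0 -0.07 0 -0.08 0 0 0; 0 -0.07 0 -0.08 0 0 0")

```text
time_s: 14.92
tcp_pos: [0.6426, 0.2332, 0.1947]
tcp_rot: [-3.139, 0.709, 3.017]
ft_force: [-5.0, 2.4, -14.2]
gripper_width: 0.0002
finger_force: 6.6
```

Stalled at the stop with 14 N. Now straight back.

Request:
send_rows(targets="0 0.15 0 -0.13 0 0 0; 0 0.4 0 -0.35 0 0 0; 0 0.75 0 -0.66 0 0 0; 0 1.5 0 -1.3 0 0 0; 0 3 0 -2.6 0 0 0; 0 4.5 0 -4 0 0 0; 0 6 0 -5.3 0 0 0; 0 6 0 -5.3 0 0 0; 0 2 0 -9.5 0 0 0; 0 -0.6 0 -12.8 0 0 0; 0 -0.6 0 -12.8 0 0 0; 0 -0.6 0 -12.8 0 0 0")

```text
time_s: 16.42
tcp_pos: [0.5655, 0.2433, 0.2978]
tcp_rot: [-3.141, 0.714, 3.016]
ft_force: [0.3, -0.4, -0.9]
gripper_width: -0.0003
finger_force: 0.0
```

```bash
python3 - <<'E'
from h import *
import cv2
s=bot.sense();print(s['time_s'],s['tcp_pos'],s['ft_force'])
a,_=get_image('side');get_image('top')
for r in search_frame('top','wheel_mid'):print(r)
cv2.imwrite('pics/w8.png',cv2.resize(a[205:325,150:270],(600,600),interpolation=cv2.INTER_CUBIC)[:,:,::-1])
E
```

```text
16.425 [0.56553065 0.24325808 0.29775309] [ 0.26201832 -0.37201994 -0.93554154]
{'location': [0.743, 0.2097, 0.0538], 'p': 0.39}
```

View pics/w8.png

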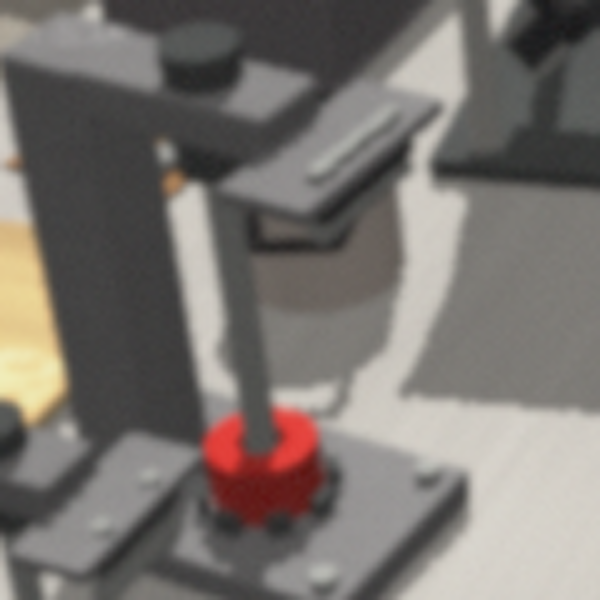

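The paddle has stayed up: the bar end is at (322,243), matching the home prediction (321,243). The blade top shows through the lip, the ram is lower, the wheel is unmoved and the arm is clear.

```bash
python3 -c "
from workcell import *
print(finish_job())"
```

```text
the job is handed in; nothing more can be done
None
```

The middle-sized ejector's paddle is pushed fully home and left up, with the wheel and the light's paddle untouched and the arm clear. It took two lifts: after the first, the fingers dragged the paddle back down as they left. I handed the job in at about 16.5 s; no verdict was returned.

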